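# Clear the screwdriver and hold the index plunger out

### The job

The plate of the indexing board holder is about to be turned by a colleague, so first take the screwdriver out of the holder's sloping channel and stand it, blade down, in the steel tool cup, and let go of it. Then grip the black knob of the holder's sprung index plunger, pull it straight up fully back to its stop and finish while holding it there, clear of its hole. Do not knock over or push away the cup or the other things on the bench.

Things in the scene. Friction and masses are not known exactly. Their poses are not given: they have to be found in the camera images.
- screwdriver: 175 mm, about 50 g: steel shank 6 mm across for 65 mm from the blade tip, then a round black handle 14 mm across, 110 mm long. Origin at the blade tip, z along it to the handle end; mass centre about 80 mm from the tip. At the start it lies handle up at 45 degrees in the board holder's sloping channel, 22 mm wide, open on top, which holds its lower 105 mm; the last 70 mm of handle stand free.
- tool_cup: empty round steel cup, open on top, 50 mm across outside, about 42 mm inside at the mouth, 80 mm high, about 0.5 kg, loose on the mat; origin at the centre of its underside, z up.
- tool_cup_in (a point): centre of the cup's inner floor.
- tool_cup_rim (a point): centre of the cup's mouth, 80 mm above the bench.
- board_holder: indexing board holder, fixed: dark base, round aluminium plate 220 mm across, top 37 mm up, a circuit board between steel jaws (to 63 mm). Origin: centre of its underside, z up. The tool channel on its -y side rises at 45 degrees towards its +x, to 130 mm. The plunger's bracket on its +y side ends 138 mm from the centre; its arm over the plate's rim is 36 mm wide along x, top 66 mm up.
- plunger_knob (a point): centre of the index plunger's round black knob, 26 mm across and 26 mm high, upright, 91 mm above the bench when seated (98 mm from the board holder's centre along its +y). It moves with the plunger. Under it is a steel sleeve 20 mm across, from 66 to 76 mm above the bench.
- plunger (a joint): how far the sprung index plunger is pulled straight up out of its hole in the plate, m: 0 seated, 0.016 fully back against its stop. The spring always pushes it down, 4 N when seated rising to about 9 N at the stop, and it snaps home when let go. The plate itself does not move.
- paste_tub: low round white tub with a lid, 68 mm across and 52 mm high, weighs 0.3 kg; origin at the centre of its underside. A bystander, leave it.
- heat_sink: finned aluminium block 45 x 45 x 24 mm; origin at the centre of its underside. A bystander.
- cleaner_bottle: white bottle with a black cap, 48 mm across, 110 mm high; origin at the centre of its underside. A bystander.
- parts_tin: flat round steel tin 64 mm across, 22 mm high; origin at the centre of its underside. A bystander.
- scraper: flat dark steel scraper lying on the mat, about 135 x 9 x 8 mm, its long axis x; origin at the underside of its handle. A bystander.
- spare_board: small loose circuit board 70 x 50 mm, 11 mm high at its connector; origin at the centre of its underside. A bystander.
Not all that is in view belongs to the job. Leave any blue or pink look-alike of the board_holder alone.

How it is judged:
By the outcome, as a careful person would: the job done as asked, in the order asked, and still so for the second after the job is handed in, while the arm keeps its last pose, push and grip.
It also fails if it takes over 50 s, if anything falls off the work surface, if the arm or the gripper's body presses on something with over 40 N, if the wrist force passes 120 N, or if a joint passes its speed limit or range.

### The arm

A 6-joint arm with a two-finger parallel gripper is mounted at the origin on the work surface. World frame = base frame: x ahead of the robot, y to its left, z up, the work surface at z = 0. Lengths are in m, angles in degrees, forces in N, time in s.
With the tool pointing down it reaches from about 0.375 to 0.9 m from the base axis. Payload 3.1 kg.
Tool frame: the origin (TCP) lies at the very end of the fingers, on their centre line; the grasp point (between the pads) lies 19 mm behind it; x points along the fingers, z is the direction in which the jaws open and shut, and the axes are right-handed (so a half turn about x gives the same grasp; the last joint's range is limited). The gripper opens to 87 mm and grips with 3 to 60 N. Pads are 19 mm wide; open, the fingers measure 117 mm over their backs; the gripper's body (75 mm by 190 mm) begins 51 mm behind the grasp point.
Start: joints at [57.84, 30.224, 82.088, -0, 67.689, -10.227], TCP at [0.233, 0.58, 0.223] pointing down, gripper open.
Joint ranges: [-176.69, 176.69], [-43.24, 126.21], [12.49, 139.97], [-82, 262], [0, 151.66], [-163.58, 163.58]. Speed limits (degrees/s): [159.86, 159.86, 180, 180, 180, 180].

### API

Orientations are given as a 3x3 rotation matrix whose columns are the frame's x, y, z axes.
In Python, from rig import bot gives the robot as it stands.
- The arm moves only by the tool send_rows, never from a script. Its arguments are lists of equal length, an entry for each row: "fingers": the opening, from 0 (shut) to 1 (fully open); "dp": the shift along the world's x, y, z in mm, a list of three; "turn": the turn, a rotation vector about the world's x, y, z in rad, a list of three. In form: {"fingers": [fingers, ...], "dp": [[tx, ty, tz], ...], "turn": [[rx, ry, rz], ...]}. A call has 1 to 10 rows; each row is the pose to reach, as a shift and turn from the pose measured when the call began; what a row does not reach only later rows make up. A row lasts 1/12 s, in which the tool goes at most 41.7 mm and 7.16 degrees, less where a joint would pass 70% of its speed; a pose out of reach is approached as far as the arm can. A call with a gripper value outside its range is refused whole. The fingers move at their own pace and stop on an object; the grip force is fixed at half the most. Time passes only in rows, so rows that repeat a pose let the fingers close. It gives the time, the measured TCP pose, the force and the opening at its end, in the units of the state.
- bot.read_state(): the state, without advancing time (a new reading comes with each control period).
- bot.capture(name): name is "side" or "top" or "wrist"; returns a dict with "img" (400x640x3 uint8, blue, green, red), "z_map" (400x640 float32, m along the optical axis (not along the pixel's ray), 0 where there is no reading), "mtx" (3x3 intrinsics, pixels), "k1" (the pictures are not rectified: a ray, as slopes to the right and down, at radius r is drawn at 1 + k1 r^2 times it, then the intrinsics apply), "origin" and "orientation" of the camera in the world; the wrist camera has in their place "hand_eye" (4x4, takes a point from camera to tool coordinates, whose origin is the TCP and whose axes are the tool frame's). Camera axes: x right, y up, looking along -z (the intrinsics and any distortion apply to the point x, -y, -z); pixel columns grow to the right and rows downward; lengths in m; the calibration is good to about 2 mm. A picture is of the moment at which its call begins: read the wrist's pose just before it.
- bot.hand_in(): hands the job in, once; it reports no verdict.
The state is a dict: "time_s": time; "joint_positions": joint angles; "qvel": joint speeds; "tau": joint torques, N m; "position": TCP position; "tcp_rot": TCP orientation; "force": force on the tool from outside, world axes, zero at the start; "moment": the same for the moment, N m; "opening": opening from 0.0 (shut) to 1.0 (fully open).
Only numpy, scipy, OpenCV 4.12 (cv2) and the standard library are available. Lean on these libraries where they do the work, as an engineer would, in place of code of your own. Each camera call takes 0.05 s, during which the arm holds its last target.

## Working session

There is one attempt and no reset: what is moved stays moved. The work goes in short steps, Python scripts to look and compute and a tool call to move; the robot and the scene stay as the last step left them, time stands still between calls to the robot, and variables do not carry over. Pictures are saved under pics/ and viewed, and the job is handed in when it is done.

Besides the shell and the picture viewer there is one more tool, called after "Call:" as name(argument=value, ...) on one line, values as JSON. send_rows: Moves the arm, as the interface text tells. Its arguments: {"type":"object","properties":{"fingers":{"type":"array","items":{"type":"number"}},"dp":{"type":"array","items":{"type":"array","items":{"type":"number"}}},"turn":{"type":"array","items":{"type":"array","items":{"type":"number"}}}},"required":["fingers","dp","turn"]}

```bash
mkdir -p pics; ls
cat > h.py <<'E'
import numpy as np, cv2, pickle
from rig import bot
def snap(n,tag):
    s=bot.read_state(); c=bot.capture(n); c['state']=s
    pickle.dump(c,open(f'{tag}.pkl','wb')); cv2.imwrite(f'pics/{tag}.png',c['img']); return c
def load(tag): return pickle.load(open(f'{tag}.pkl','rb'))
def campose(c):
    if 'hand_eye' in c:
        H=np.array(c['hand_eye']); T=np.eye(4); T[:3,:3]=np.array(c['state']['tcp_rot']); T[:3,3]=c['state']['position']
        M=T@H; return M[:3,3],M[:3,:3]
    return np.array(c['origin']),np.array(c['orientation'])
def undist(c,uv):
    K=np.array(c['mtx']); uv=np.atleast_2d(np.array(uv,float))
    return cv2.undistortPoints(uv.reshape(-1,1,2),K,np.array([c['k1'],0,0,0.])).reshape(-1,2)
def rays(c,uv):
    o,R=campose(c); p=undist(c,uv); d=np.c_[p[:,0],-p[:,1],-np.ones(len(p))]
    return o,(R@d.T).T
def plane(c,uv,z):
    o,d=rays(c,uv); t=(z-o[2])/d[:,2]; return o+t[:,None]*d
def depth(c,uv):
    o,d=rays(c,uv); uv=np.atleast_2d(uv).astype(int); z=c['z_map'][uv[:,1],uv[:,0]]; return o+z[:,None]*d
def tri(c1,p1,c2,p2):
    o1,d1=rays(c1,p1);o2,d2=rays(c2,p2);d1=d1[0];d2=d2[0]
    A=np.c_[d1,-d2]; s=np.linalg.lstsq(A,o2-o1,rcond=None)[0]
    a=o1+s[0]*d1;b=o2+s[1]*d2; return (a+b)/2,np.linalg.norm(a-b)
def proj(c,P):
    o,R=campose(c); q=(np.atleast_2d(P)-o)@R; x=q[:,0]/-q[:,2]; y=-q[:,1]/-q[:,2]
    r=1+c['k1']*(x*x+y*y); K=np.array(c['mtx']); return np.c_[K[0,0]*x*r+K[0,2],K[1,1]*y*r+K[1,2]]
def cloud(c):
    h,w=c['z_map'].shape; u,v=np.meshgrid(np.arange(w),np.arange(h)); uv=np.c_[u.ravel(),v.ravel()]
    return depth(c,uv).reshape(h,w,3)
E
python3 - <<'E'
from h import *
for n in ['side','top','wrist']:
    c=snap(n,n+'0'); o,R=campose(c); print(n,o.round(3),(-R[:,2]).round(2),np.array(c['mtx']).round(1).tolist(),c['k1'])
print(bot.read_state())
E
```

```text
pics
side [ 0.082 -1.008  0.743] [ 0.33  0.8  -0.5 ] [[400.0, 0.0, 319.9], [0.0, 400.0, 201.3], [0.0, 0.0, 1.0]] 0.00860574280046331
top [0.459 0.024 1.089] [ 0.06  0.02 -1.  ] [[389.5, 0.0, 321.4], [0.0, 389.5, 200.4], [0.0, 0.0, 1.0]] -0.03400313653176598
wrist [0.172 0.604 0.384] [ 0.23 -0.09 -0.97] [[320.2, 0.0, 324.3], [0.0, 320.2, 203.0], [0.0, 0.0, 1.0]] -0.013674931566197139
{'time_s': 0.15, 'joint_positions': array([ 5.78404450e+01,  3.02671813e+01,  8.21397596e+01, -2.17777960e-03,
        6.76895905e+01, -1.02260907e+01]), 'qvel': array([-0.07901004, -0.20307414, -0.29191956,  0.12951795,  0.01357475,
       -0.03741163]), 'tau': array([ 6.00719868e-04, -4.40431452e+01, -1.76842546e+01,  6.33302727e-02,
        5.52043563e-02, -9.12587689e-05]), 'position': array([0.23312017, 0.57928586, 0.22179029]), 'tcp_rot': array([[-8.67009344e-04, -9.27623534e-01,  3.73515498e-01],
       [-1.44500847e-03,  3.73516411e-01,  9.27622446e-01],
       [-9.99998580e-01,  2.64524270e-04, -1.66426608e-03]]), 'force': array([ 0.19394504, -0.50920079, -0.21579711]), 'moment': array([-0.0456185 , -0.04468947,  0.00598539]), 'opening': 0.9992112483032061}
```

View pics/side0.png

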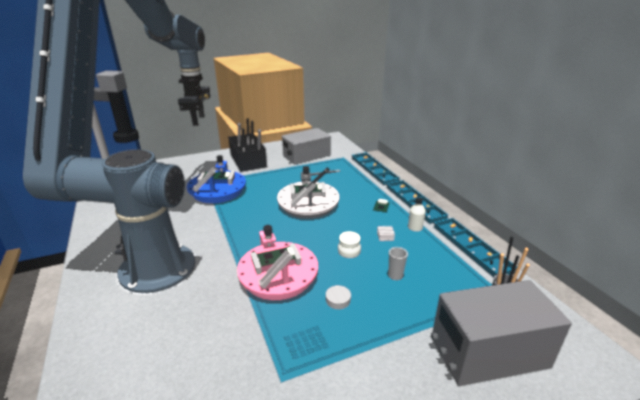

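View pics/top0.png

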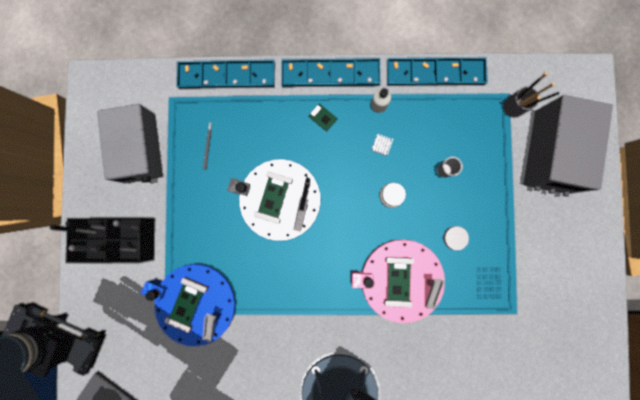

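View pics/wrist0.png

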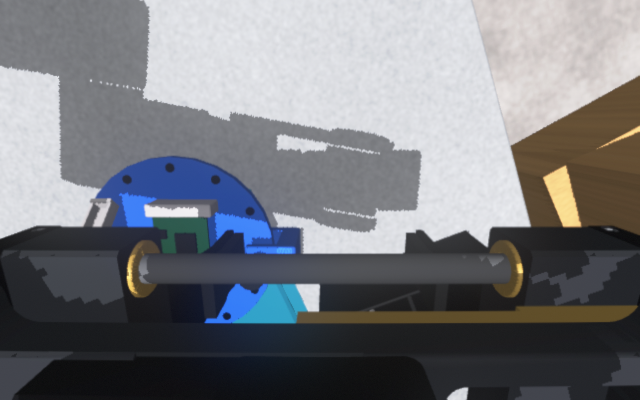

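Side view: the aluminium holder is at about (308,197), blue at (217,183), pink at (278,268) and the cup at (397,262). In the top view the holder is at (280,200), its knob at (238,186), the channel with the dark screwdriver at (303,205), and the cup at (452,167).

Things that could be mistaken (top px):
- **Screwdriver:** the bar in the aluminium holder's channel (305,190), the scraper (208,145), the grey channels of the blue (210,327) and pink (434,292) look-alikes, and the pens (530,95). I choose (305,190).
- **Knob:** (238,186) on the aluminium holder. I reject blue (152,290) and pink (366,283).
- **Cup:** the steel cup (452,167). I reject the tin (456,238), the tub (393,194) and the pen cup (520,100).

Run:
```python
from h import *
t=load('top0'); s=load('side0')
a=cv2.resize(t['img'][150:250,210:340],None,fx=6,fy=6,interpolation=cv2.INTER_CUBIC)
cv2.imwrite('pics/crop_t.png',a)
b=cv2.resize(s['img'][150:230,260:360],None,fx=8,fy=7,interpolation=cv2.INTER_CUBIC)[:600,:800]
cv2.imwrite('pics/crop_s.png',b)
P=cloud(t)
for n,u in dict(knob=(238,186),cuprim=(452,158),plate=(255,220),pad=(283,230),drv=(304,185),drv2=(304,195),mat=(350,130),tub=(393,194),tin=(456,238),bottle=(381,93),hs=(383,145),sp=(322,117)).items(): print(n,depth(t,u).round(3))
print(proj(s,depth(t,(452,160))))
```

```text
knob [[0.558 0.258 0.106]]
cuprim [[ 0.631 -0.297  0.073]]
plate [[0.472 0.227 0.036]]
pad [[0.445 0.151 0.036]]
drv [[0.553 0.085 0.165]]
drv2 [[0.531 0.087 0.147]]
mat [[ 0.726 -0.034 -0.001]]
tub [[ 0.539 -0.144  0.052]]
tin [[ 0.42  -0.319  0.022]]
bottle [[ 0.794 -0.109  0.112]]
hs [[ 0.677 -0.124  0.025]]
sp [[0.764 0.045 0.001]]
[[404.12647367 257.13711021]]
```

View pics/crop_t.png

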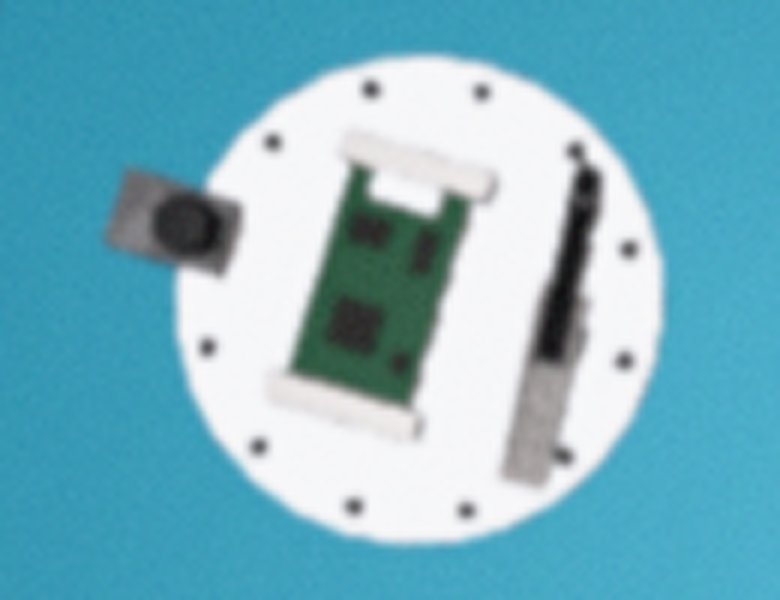

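View pics/crop_s.png

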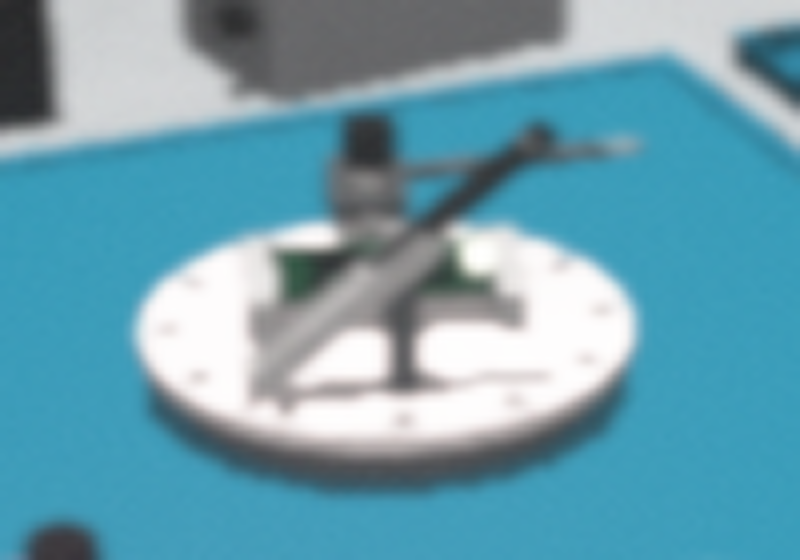

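The crops confirm it: in the aluminium holder (crop_t, about (575,230)) the black handle stands free of the grey channel and rises towards +x, and the knob is on the opposite side at (187,222). Next I measure the holder's frame and the cup in both views.

Run:
```python
from h import *
t=load('top0'); s=load('side0')
img=t['img'].astype(int); mn=img.min(2); mx=img.max(2)
m=((mn>200)&(mx-mn<25)).astype(np.uint8); m[:150]=0;m[250:]=0;m[:,:210]=0;m[:,340:]=0
cs,_=cv2.findContours(m,cv2.RETR_EXTERNAL,cv2.CHAIN_APPROX_NONE); c=max(cs,key=cv2.contourArea)[:,0]
hull=cv2.convexHull(c)[:,0].astype(float)
P=plane(t,hull,0.037)
A=np.c_[2*P[:,:2],np.ones(len(P))]; x=np.linalg.lstsq(A,(P[:,:2]**2).sum(1),rcond=None)[0]
print('centre',x[:2],'R',np.sqrt(x[2]+x[0]**2+x[1]**2))
# knob top: dark & z 0.10
C=cloud(t)
# knob
dk=(mx<70)
k=dk&(C[...,2]>.09)&(C[...,2]<.12)&(abs(C[...,0]-.558)<.03)&(abs(C[...,1]-.258)<.03)
print('knob top',k.sum(),np.median(C[k],0),(C[k].min(0)+C[k].max(0))/2)
ctr=x[:2]; kk=np.median(C[k],0)[:2]-ctr; print('knob dist',np.hypot(*kk),'ang',np.degrees(np.arctan2(kk[1],kk[0])))
# screwdriver handle
d=dk&(C[...,2]>.10)&(abs(C[...,0]-.53)<.07)&(abs(C[...,1]-.085)<.025)
Q=C[d]; mu=Q.mean(0); v=np.linalg.svd(Q-mu)[2][0]; v*=np.sign(v[2]); print('drv',d.sum(),mu,v,'az',np.degrees(np.arctan2(v[1],v[0])),'el',np.degrees(np.arcsin(v[2])),Q.min(0),Q.max(0))
# cup
k=(C[...,2]>.065)&(C[...,2]<.095)&(abs(C[...,0]-.62)<.05)&(abs(C[...,1]+.3)<.05)
print('cup rim',k.sum(),C[k].min(0),C[k].max(0),C[k].mean(0))
cv2.imwrite('pics/cup_t.png',cv2.resize(t['img'][140:195,425:480],None,fx=10,fy=10,interpolation=cv2.INTER_CUBIC))
cv2.imwrite('pics/cup_s.png',cv2.resize(s['img'][235:290,370:425],None,fx=10,fy=10,interpolation=cv2.INTER_CUBIC))
```

```text
centre [0.52778337 0.16112717] R 0.1087566168422205
knob top 79 [0.55556896 0.25126544 0.10358928] [0.55489064 0.253229   0.09933381]
knob dist 0.09432363005370019 ang 72.86781038733723
drv 105 [0.52940281 0.08686629 0.14482534] [ 0.67060484 -0.21324242  0.71050463] az -17.63989436851503 el 45.27598798216834 [0.49819381 0.0750875  0.10983859] [0.56622041 0.09933375 0.18019884]
cup rim 128 [ 0.58543156 -0.31853901  0.06513953] [ 0.63335202 -0.26965382  0.08509858] [ 0.61061562 -0.29639618  0.07641766]
```

View pics/cup_t.png

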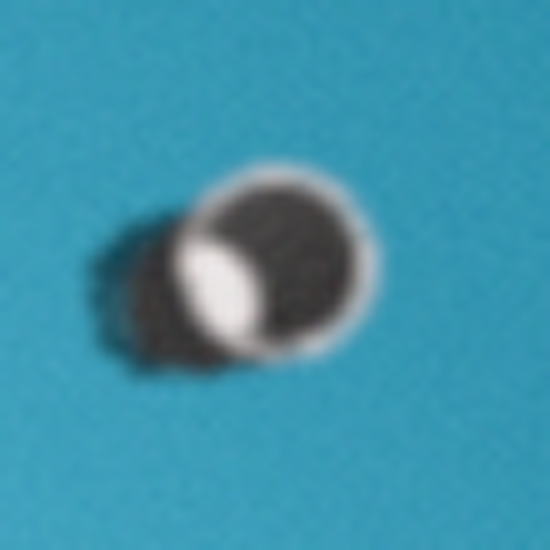

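View pics/cup_s.png

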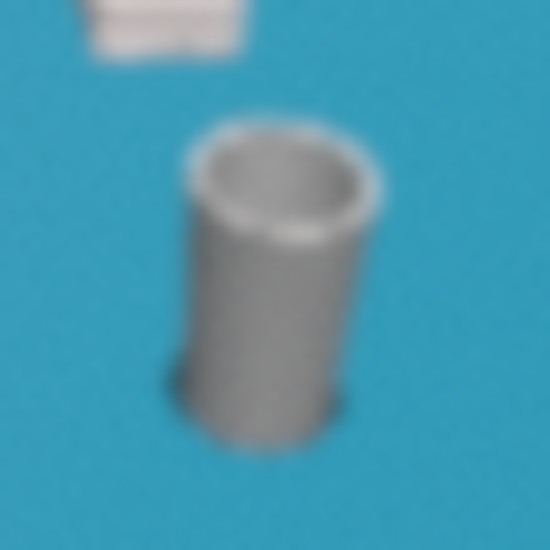

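Run:
```python
from h import *
t=load('top0'); s=load('side0'); w=load('wrist0')
print('cup rim',tri(t,(452.5,165.7),s,(398.2,252.7)))
a=np.radians(72.7); z=np.array([np.cos(a),np.sin(a),0]);x=np.array([0,0,-1.]);y=np.cross(z,x)
R=np.c_[x,y,z]
print(np.array(w['hand_eye']).round(3).tolist())
pts=np.array([[.555,.075,.178],[.49,.1,.12],[.555,.255,.104],[.62,-.3,.08],[.528,.161,.037]])
for p in [(.45,.1,.3),(.40,.12,.3),(.45,.12,.25),(.5,.15,.3),(.55,.15,.3),(.45,.2,.3),(.6,.1,.3)]:
    c=dict(w); c['state']=dict(position=p,tcp_rot=R); print(p,proj(c,pts).round().tolist())
```

```text
cup rim (array([ 0.60992577, -0.2961666 ,  0.07862424]), np.float64(3.353080416060039e-05))
[[0.0, 0.245, -0.969, -0.162], [-0.001, 0.969, 0.245, 0.066], [1.0, 0.0, 0.0, 0.0], [0.0, 0.0, 0.0, 1.0]]
(0.45, 0.1, 0.3) [[332.0, 302.0], [335.0, 218.0], [476.0, 227.0], [94.0, 372.0], [383.0, 213.0]]
(0.4, 0.12, 0.3) [[327.0, 348.0], [331.0, 263.0], [468.0, 269.0], [98.0, 402.0], [379.0, 250.0]]
(0.45, 0.12, 0.25) [[311.0, 341.0], [317.0, 239.0], [479.0, 248.0], [54.0, 404.0], [375.0, 229.0]]
(0.5, 0.15, 0.3) [[267.0, 272.0], [278.0, 189.0], [426.0, 200.0], [46.0, 352.0], [338.0, 190.0]]
(0.55, 0.15, 0.3) [[249.0, 225.0], [262.0, 145.0], [416.0, 159.0], [28.0, 322.0], [327.0, 155.0]]
(0.45, 0.2, 0.3) [[238.0, 328.0], [251.0, 243.0], [394.0, 251.0], [34.0, 388.0], [314.0, 234.0]]
(0.6, 0.1, 0.3) [[282.0, 158.0], [292.0, 82.0], [450.0, 100.0], [41.0, 281.0], [353.0, 105.0]]
```

Call:
send_rows(fingers=[1,1,1,1,1,1,1,1,1,1], dp=[[20,-27,20],[45,-61,40],[70,-95,60],[95,-129,78],[120,-162,78],[145,-196,78],[170,-230,78],[195,-264,78],[220,-298,78],[245,-332,78]], turn=[[0,0,0.01],[0,0,0.02],[0,0,0.03],[0,0,0.04],[0,0,0.05],[0,0,0.06],[0,0,0.07],[0,0,0.08],[0,0,0.081],[0,0,0.081]])

```text
time_s: 0.98
position: [0.4694, 0.2581, 0.2997]
tcp_rot: [[-0.001, -0.955, 0.297], [-0.001, 0.297, 0.955], [-1.0, 0.001, -0.002]]
force: [0.8, 0.1, -0.2]
opening: 1.002
```

Call:
send_rows(fingers=[1,1,1,1,1,1,1], dp=[[25,-34,0],[50,-68,0],[70,-95,0],[80,-108,0],[80,-108,0],[80,-108,0],[80,-108,0]], turn=[[0,0,0],[0,0,0],[0,0,0],[0,0,0],[0,0,0],[0,0,0],[0,0,0]])

```text
time_s: 1.57
position: [0.5482, 0.1512, 0.2994]
tcp_rot: [[-0.003, -0.955, 0.296], [-0.001, 0.296, 0.955], [-1.0, 0.003, -0.001]]
force: [-1.0, 0.5, -0.4]
opening: 1.0
```

Run:
```python
from h import *
c=snap('wrist','w1'); print(c['state']['position'],c['state']['qvel'].round(2))
```

```text
[0.54819582 0.15117758 0.29937073] [ 1.12 -0.47  0.27 -0.27 -0.03 -0.13]
```

View pics/w1.png

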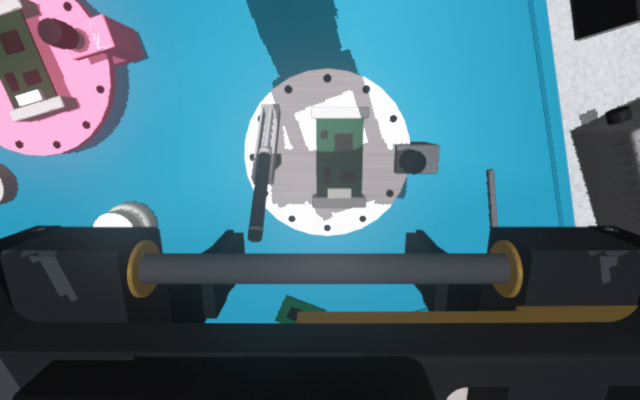

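The wrist picture shows the black handle from about (264,155) to its end at (254,239), the grey channel above it, and the knob at (411,160). I now measure both with this view, cross-checked with the top and side views.

Run:
```python
from h import *
c=load('w1');t=load('top0');s=load('side0')
C=cloud(c); mx=c['img'].max(2)
d=(mx<75)&(C[...,2]>.105)&(C[...,2]<.2)&(abs(C[...,0]-.53)<.07)&(abs(C[...,1]-.085)<.03)
Q=C[d]; print(d.sum())
from scipy.optimize import least_squares
v0=np.array([.675,-.21,.707])
def f(p):
    v=np.array([p[0],p[1],1]);v/=np.linalg.norm(v); q=Q-np.array([p[2],p[3],.14]); r=q-np.outer(q@v,v); return np.linalg.norm(r,axis=1)-.007
r=least_squares(f,[.95,-.3,.525,.09],loss='soft_l1',f_scale=.001); p=r.x; v=np.array([p[0],p[1],1]);v/=np.linalg.norm(v); o=np.array([p[2],p[3],.14])
print('axis pt',o,'dir',v,'az',np.degrees(np.arctan2(v[1],v[0])),'el',np.degrees(np.arcsin(v[2])),'rms',np.std(f(p)))
tt=(Q-o)@v; e=o+np.percentile(tt,99)*v; print('end',e,'lo',o+tt.min()*v, tt.min(),tt.max())
# rows widths: centre line by mask
ys,xs=np.nonzero(d)
for y in range(150,244,10):
    k=xs[ys==y]
    if len(k): print(y,k.min(),k.max())
# check: project end & axis in top & side
for P in [e,o]: print('top',proj(t,P),'side',proj(s,P))
k=(mx<70)&(C[...,2]>.09)&(C[...,2]<.12)&(abs(C[...,0]-.555)<.03)&(abs(C[...,1]-.255)<.03)
kz=C[k]; top=kz[kz[:,2]>np.percentile(kz[:,2],50)-.003]; print('knob',k.sum(),np.median(kz,0),(top.min(0)+top.max(0))/2,np.ptp(top,axis=0))
print(C[200,280],C[90,330], 'plate z', np.median(C[175:195,378:386,2]))
```

```text
127
axis pt [0.48971759 0.07937815 0.14      ] dir [ 0.85764193 -0.00087766  0.51424658] az -0.05863308457740543 el 30.947108671131865 rms 0.0020430003688909244
end [0.56361892 0.07930252 0.18431163] lo [0.54703786 0.07931949 0.17436953] 0.06683472851544627 0.08627363944455152
220 251 251
230 251 255
240 253 256
top [[306.06096867 179.74544991]] side [[326.68145088 165.24633265]]
top [[307.22413612 211.96688169]] side [[305.86103029 181.36791489]]
knob 410 [0.55506537 0.25226648 0.1036299 ] [0.55592178 0.25366908 0.10329557] [0.02256693 0.02344361 0.00529204]
[0.56492488 0.08222181 0.03730895] [0.44923621 0.18893728 0.03775718] plate z 0.036596602758202534
```

Run:
```python
from h import *
c=load('w1'); cv2.imwrite('pics/w1c.png',cv2.resize(c['img'][90:250,220:300],None,fx=5,fy=3.75*1,interpolation=cv2.INTER_CUBIC))
C=cloud(c)
for y in range(110,246,8): print(y,[(x,int(c['img'][y,x].max()),round(float(C[y,x,2]),3)) for x in range(246,280,3)])
```

```text
110 [(246, 214, -0.0), (249, 214, 0.001), (252, 214, -0.001), (255, 232, 0.0), (258, 254, 0.036), (261, 220, 0.059), (264, 162, 0.051), (267, 195, 0.051), (270, 208, 0.056), (273, 180, 0.05), (276, 137, 0.06), (279, 116, 0.053)]
118 [(246, 213, 0.0), (249, 214, 0.002), (252, 254, 0.036), (255, 254, 0.038), (258, 120, 0.038), (261, 198, 0.066), (264, 137, 0.053), (267, 200, 0.064), (270, 186, 0.066), (273, 164, 0.053), (276, 172, 0.068), (279, 119, 0.057)]
126 [(246, 214, 0.001), (249, 253, 0.037), (252, 254, 0.036), (255, 254, 0.037), (258, 235, 0.077), (261, 120, 0.074), (264, 205, 0.061), (267, 214, 0.075), (270, 154, 0.073), (273, 216, 0.061), (276, 198, 0.078), (279, 142, 0.058)]
134 [(246, 240, 0.001), (249, 254, 0.034), (252, 254, 0.037), (255, 254, 0.037), (258, 208, 0.086), (261, 113, 0.076), (264, 209, 0.071), (267, 209, 0.086), (270, 149, 0.072), (273, 216, 0.071), (276, 143, 0.086), (279, 178, 0.037)]
142 [(246, 254, 0.036), (249, 254, 0.038), (252, 254, 0.037), (255, 253, 0.036), (258, 172, 0.094), (261, 150, 0.081), (264, 200, 0.091), (267, 188, 0.093), (270, 163, 0.08),
[... 2078 characters left out ...]
36), (279, 254, 0.036)]
222 [(246, 204, -0.0), (249, 153, 0.001), (252, 74, 0.169), (255, 75, 0.17), (258, 75, 0.17), (261, 76, 0.167), (264, 196, 0.0), (267, 204, -0.002), (270, 204, 0.0), (273, 204, 0.0), (276, 205, -0.002), (279, 205, 0.001)]
230 [(246, 201, -0.0), (249, 80, 0.174), (252, 74, 0.177), (255, 74, 0.176), (258, 77, 0.174), (261, 88, 0.173), (264, 198, -0.001), (267, 203, 0.0), (270, 204, -0.001), (273, 204, 0.001), (276, 204, 0.001), (279, 204, 0.0)]
238 [(246, 192, -0.001), (249, 69, 0.178), (252, 70, 0.178), (255, 69, 0.178), (258, 72, 0.177), (261, 112, 0.175), (264, 201, -0.0), (267, 201, -0.001), (270, 202, 0.002), (273, 202, -0.0), (276, 202, -0.003), (279, 202, 0.001)]
```

View pics/w1c.png

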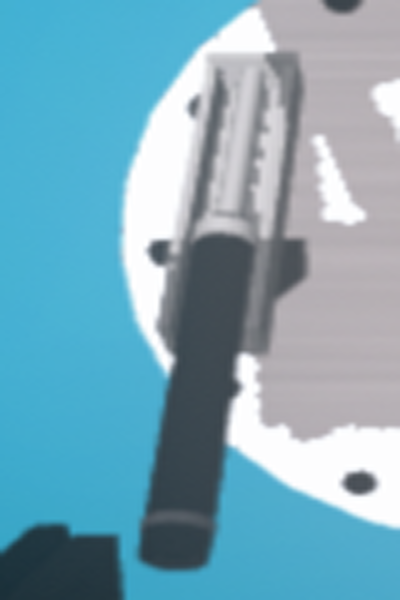

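Run:
```python
from h import *
from scipy.optimize import least_squares
c=load('w1');t=load('top0');s=load('side0')
C=cloud(c); mx=c['img'].max(2)
d=np.zeros(mx.shape,bool); d[162:228,249:270]=1
d&=(mx<92)&(C[...,2]>.112)
Q=C[d]
def f(p):
    v=np.array([p[0],p[1],1]);v/=np.linalg.norm(v); q=Q-np.array([p[2],p[3],.14]); r=q-np.outer(q@v,v); return np.linalg.norm(r,axis=1)-.007
r=least_squares(f,[.95,-.3,.53,.08],loss='soft_l1',f_scale=.001); p=r.x; v=np.array([p[0],p[1],1]);v/=np.linalg.norm(v); o=np.array([p[2],p[3],.14])
print(d.sum(),'axis pt',o,'dir',v,'az',np.degrees(np.arctan2(v[1],v[0])),'el',np.degrees(np.arcsin(v[2])),'rms',np.std(f(p)))
# handle end: bottom pixel of end cap (253?,241)
E=np.zeros(mx.shape,bool);E[225:246,247:264]=1;E&=(mx<95)&(C[...,2]>.15)
q=C[E]; tt=(q-o)@v; print('end t max',np.percentile(tt,[90,98,100]))
e=o+np.percentile(tt,98)*v; print('end',e)
for sv in [0,65,105,140,145]: print(sv,(e+(sv-175)/1000*v).round(4))
for n,k in(('top',t),('side',s)): print(n,proj(k,np.array([e,e-.07*v])).round(1).tolist())
```

```text
782 axis pt [0.53417702 0.08556352 0.14      ] dir [ 0.67323357 -0.21003543  0.70897227] az -17.326878915294674 el 45.151357931532964 rms 0.01408245807670239
end t max [0.05000788 0.05030722 0.1773354 ]
end [0.56804553 0.07499722 0.17566643]
0 [0.4502 0.1118 0.0516]
65 [0.494  0.0981 0.0977]
105 [0.5209 0.0897 0.126 ]
140 [0.5445 0.0823 0.1509]
145 [0.5478 0.0813 0.1544]
top [[308.1, 178.3], [303.4, 199.6]]
side [[328.4, 167.9], [313.6, 182.1]]
```

The cylinder fit gives azimuth −17.3° and elevation 45.2°. The handle end projects onto the seen end in the top and side views to about 1–2 px. The grasp point at 140 mm from the tip is (0.5445, 0.0823, 0.151), so the TCP goes to z 0.132, first above it and then down.

Call:
send_rows(fingers=[1,1,1,1,1,1,1,1,1,1], dp=[[-2,-30,-20],[-4,-60,-40],[-4,-69,-70],[-4,-69,-95],[-4,-69,-115],[-4,-69,-135],[-4,-69,-150],[-4,-69,-160],[-4,-69,-167],[-4,-69,-167]], turn=[[0,0,0],[0,0,0],[0,0,0],[0,0,0],[0,0,0],[0,0,0],[0,0,0],[0,0,0],[0,0,0],[0,0,0]])

```text
time_s: 2.45
position: [0.543, 0.0836, 0.1316]
tcp_rot: [[-0.005, -0.956, 0.294], [-0.001, 0.294, 0.956], [-1.0, 0.004, -0.002]]
force: [0.5, -1.0, -0.3]
opening: 1.0
```

Call:
send_rows(fingers=[0.5,0,0,0,0,0,0,0,0,0], dp=[[0,0,0],[0,0,0],[0,0,0],[0,0,0],[0,0,0],[0,0,0],[0,0,0],[0,0,0],[0,0,0],[0,0,0]], turn=[[0,0,0],[0,0,0],[0,0,0],[0,0,0],[0,0,0],[0,0,0],[0,0,0],[0,0,0],[0,0,0],[0,0,0]])

```text
time_s: 3.28
position: [0.543, 0.0835, 0.1315]
tcp_rot: [[-0.005, -0.956, 0.294], [-0.001, 0.294, 0.956], [-1.0, 0.004, -0.002]]
force: [-0.8, 0.5, 0.3]
opening: 0.324
```

Run:
```python
from h import *
c=snap('side','s2'); t=snap('wrist','w2'); print(c['state']['position'],c['state']['opening'],c['state']['force'],c['state']['time_s'])
cv2.imwrite('pics/s2c.png',cv2.resize(c['img'][110:230,260:380],None,fx=5,fy=5,interpolation=cv2.INTER_CUBIC))
```

```text
[0.54299606 0.08350713 0.13153623] 0.3235976986232493 [-0.83392016  0.46073618  0.32947053] 3.2833
```

View pics/s2c.png

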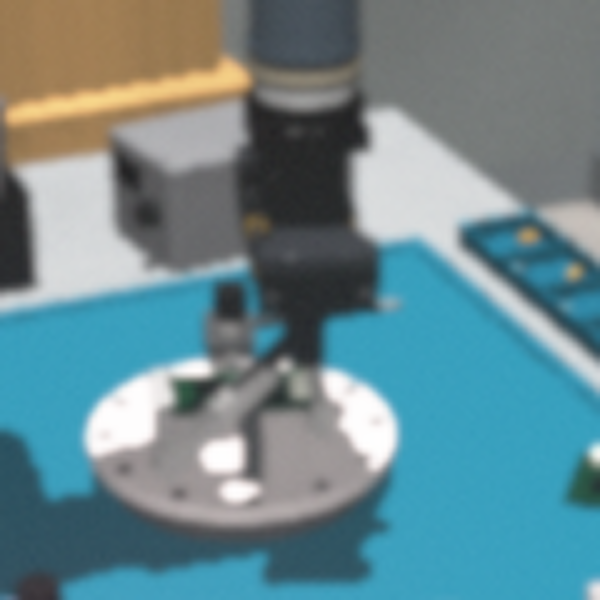

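View pics/w2.png

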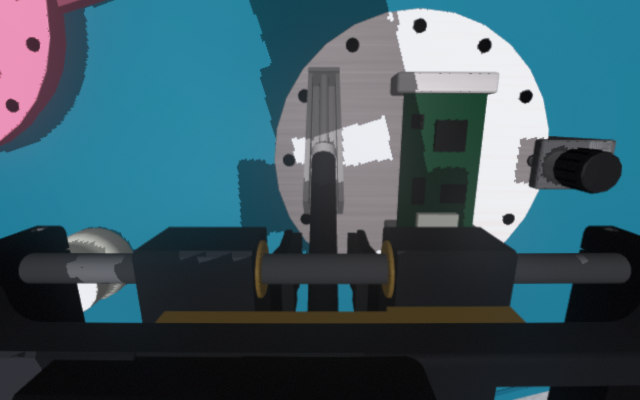

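The fingers straddle the handle at w2 (322,250), still closing evenly at opening 0.32. I keep closing.

Call:
send_rows(fingers=[0,0,0,0,0,0], dp=[[0,0,0],[0,0,0],[0,0,0],[0,0,0],[0,0,0],[0,0,0]], turn=[[0,0,0],[0,0,0],[0,0,0],[0,0,0],[0,0,0],[0,0,0]])

```text
time_s: 3.88
position: [0.543, 0.0835, 0.1315]
tcp_rot: [[-0.005, -0.956, 0.294], [-0.001, 0.294, 0.956], [-1.0, 0.004, -0.002]]
force: [-0.4, 0.3, 0.1]
opening: 0.15
```

Gripped: opening 0.15 is about 13 mm, against a 14 mm handle. I now pull along the channel axis.

Call:
send_rows(fingers=[0,0,0,0,0,0,0,0,0,0], dp=[[4,-1.3,4.2],[11,-3.4,11.6],[18,-5.6,19],[26,-8.1,27.4],[34,-10.6,35.8],[42,-13.1,44.2],[50,-15.6,52.7],[58,-18.1,61.1],[66,-20.6,69.5],[76,-23.7,80]], turn=[[0,0,0],[0,0,0],[0,0,0],[0,0,0],[0,0,0],[0,0,0],[0,0,0],[0,0,0],[0,0,0],[0,0,0]])

```text
time_s: 4.72
position: [0.6189, 0.0598, 0.2118]
tcp_rot: [[-0.006, -0.956, 0.294], [-0.0, 0.294, 0.956], [-1.0, 0.006, -0.002]]
force: [-0.4, -0.6, -1.5]
opening: 0.146
```

```bash
cat > plan.py <<'E'
from h import *
from scipy.spatial.transform import Rotation as Ro
st=bot.read_state(); R=np.array(st['tcp_rot']); p=np.array(st['position'])
u=np.array([.6732,-.2100,.7090]); u/=np.linalg.norm(u)
R0=np.array([[-0.005,-0.956,0.294],[-0.001,0.294,0.956],[-1.0,0.004,-0.002]])
dt=R0.T@u; dt[2]=0; dt/=np.linalg.norm(dt)   # driver dir in tool
g0=np.array([.543,.0835,.1315])+R0@[-.019,0,0]
tip=np.array([.4502,.1118,.0516]); s_g=(g0-tip)@u; print('s grasp',s_g,'perp',np.linalg.norm(g0-tip-s_g*u))
def target(phi,lean,tipz,back,cup=(.610,-.2965)):
    h=np.array([np.cos(phi),np.sin(phi),0]); zz=np.array([-h[1],h[0],0])
    d=np.sin(lean)*h+np.array([0,0,np.cos(lean)])
    # tool basis: z'=zz; d = dt0*x'+dt1*y'
    e=np.cross(zz,d)   # in-plane perpendicular
    A=np.c_[dt,np.cross([0,0,1],dt),[0,0,1]]; B=np.c_[d,e,zz]; Rn=B@A.T
    tipw=np.array([cup[0],cup[1],tipz])-back*h
    return Rn,tipw+s_g*d+Rn@[.019,0,0],tipw,d
if __name__=='__main__':
    phi=np.radians(-25.9)
    for tz in(.12,.008):
        Rn,P,tw,d=target(phi,np.radians(12),tz,.008)
        print('TCP',P,'dp mm',((P-p)*1000).round(1),'turn',Ro.from_matrix(Rn@R.T).as_rotvec().round(3)); print(Rn.round(2).tolist(),d.round(3))
E
python3 plan.py
python3 - <<'E'
from h import *
c=snap('side','s3');cv2.imwrite('pics/s3c.png',cv2.resize(c['img'][90:230,250:400],None,fx=5,fy=4.2,interpolation=cv2.INTER_CUBIC))
E
```

```text
s grasp 0.1385974626491289 perp 0.0011177357573739605
TCP [ 0.63793575 -0.31006487  0.23956365] dp mm [  19.1 -369.8   27.8] turn [-0.209 -0.536 -0.149]
[[0.48, -0.76, 0.44], [-0.24, 0.37, 0.9], [-0.84, -0.54, 0.0]] [ 0.187 -0.091  0.978]
TCP [ 0.63793575 -0.31006487  0.12756365] dp mm [  19.1 -369.8  -84.2] turn [-0.209 -0.536 -0.149]
[[0.48, -0.76, 0.44], [-0.24, 0.37, 0.9], [-0.84, -0.54, 0.0]] [ 0.187 -0.091  0.978]
```

View pics/s3c.png

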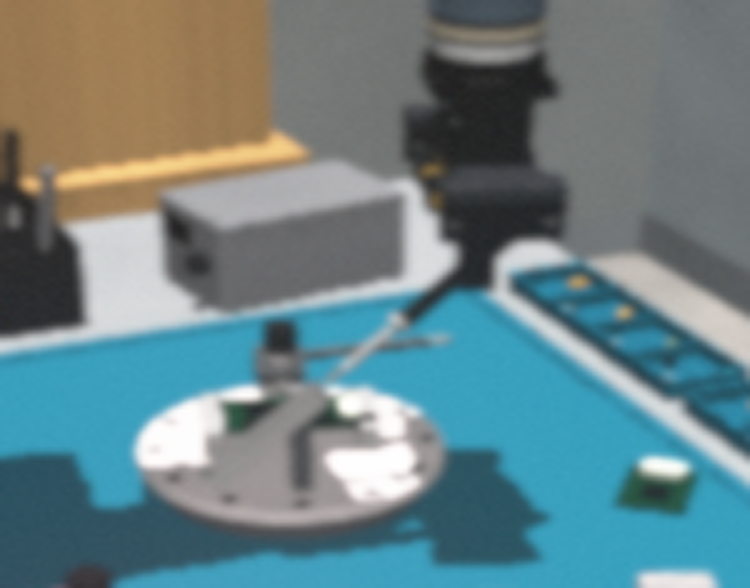

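The screwdriver is out of the channel, still at 45° with the tip at crop (325,380). Next: lift, carry over and turn it nearly upright, leaning 12° away from the gripper.

Call:
send_rows(fingers=[0,0,0,0,0,0,0,0,0,0], dp=[[4,-5,15],[6,-15,35],[8,-40,60],[8,-70,60],[9,-100,60],[10,-130,60],[11,-160,60],[12,-190,60],[13,-220,60],[14,-250,60]], turn=[[0,0,0],[-0.01,-0.03,-0.01],[-0.03,-0.08,-0.02],[-0.06,-0.15,-0.04],[-0.08,-0.21,-0.06],[-0.11,-0.28,-0.08],[-0.13,-0.34,-0.09],[-0.16,-0.4,-0.11],[-0.18,-0.47,-0.13],[-0.209,-0.536,-0.149]])

```text
time_s: 5.6
position: [0.6367, -0.1927, 0.2751]
tcp_rot: [[0.494, -0.751, 0.438], [-0.24, 0.367, 0.899], [-0.836, -0.549, 0.001]]
force: [0.8, -0.4, -0.5]
opening: 0.148
```

```bash
python3 plan.py
```

```text
s grasp 0.1385974626491289 perp 0.0011177357573739605
TCP [ 0.63793575 -0.31006487  0.23956365] dp mm [   1.3 -117.4  -35.5] turn [0.004 0.012 0.001]
[[0.48, -0.76, 0.44], [-0.24, 0.37, 0.9], [-0.84, -0.54, 0.0]] [ 0.187 -0.091  0.978]
TCP [ 0.63793575 -0.31006487  0.12756365] dp mm [   1.3 -117.4 -147.5] turn [0.004 0.012 0.001]
[[0.48, -0.76, 0.44], [-0.24, 0.37, 0.9], [-0.84, -0.54, 0.0]] [ 0.187 -0.091  0.978]
```

Call:
send_rows(fingers=[0,0,0,0,0,0,0,0], dp=[[0,-25,0],[1,-55,0],[1,-85,-5],[1,-108,-15],[1,-117,-25],[1,-117,-30],[1,-117,-30],[1,-117,-30]], turn=[[0,0,0],[0.004,0.012,0.001],[0.004,0.012,0.001],[0.004,0.012,0.001],[0.004,0.012,0.001],[0.004,0.012,0.001],[0.004,0.012,0.001],[0.004,0.012,0.001]])

```text
time_s: 6.27
position: [0.6372, -0.3084, 0.2444]
tcp_rot: [[0.483, -0.759, 0.437], [-0.234, 0.368, 0.9], [-0.844, -0.537, 0.0]]
force: [1.1, 0.1, -0.3]
opening: 0.151
```

```bash
python3 plan.py
python3 - <<'E'
from h import *
from plan import *
c=snap('side','s4');t=snap('top','t4');w=snap('wrist','w4')
R=np.array(c['state']['tcp_rot']);p=np.array(c['state']['position']); d=R@dt; g=p+R@[-.019,0,0]; tp=g-s_g*d; print('tip pred',tp,proj(c,np.array([tp,tp+.065*d,tp+.105*d,[.61,-.2965,.08]])).round(1).tolist(),proj(t,tp))
cv2.imwrite('pics/s4c.png',cv2.resize(c['img'][140:300,340:460],None,fx=5,fy=3.75,interpolation=cv2.INTER_CUBIC))
E
```

```text
s grasp 0.1385974626491289 perp 0.0011177357573739605
TCP [ 0.63793575 -0.31006487  0.23956365] dp mm [ 0.7 -1.6 -4.8] turn [-0.001 -0.002 -0.   ]
[[0.48, -0.76, 0.44], [-0.24, 0.37, 0.9], [-0.84, -0.54, 0.0]] [ 0.187 -0.091  0.978]
TCP [ 0.63793575 -0.31006487  0.12756365] dp mm [   0.7   -1.6 -116.8] turn [-0.001 -0.002 -0.   ]
[[0.48, -0.76, 0.44], [-0.24, 0.37, 0.9], [-0.84, -0.54, 0.0]] [ 0.187 -0.091  0.978]
s grasp 0.1385974626491289 perp 0.0011177357573739605
tip pred [ 0.60184701 -0.29123814  0.12491309] [[396.3, 238.4], [404.0, 218.3], [409.0, 205.2], [398.3, 252.4]] [[456.4254859  166.13959557]]
```

View pics/s4c.png

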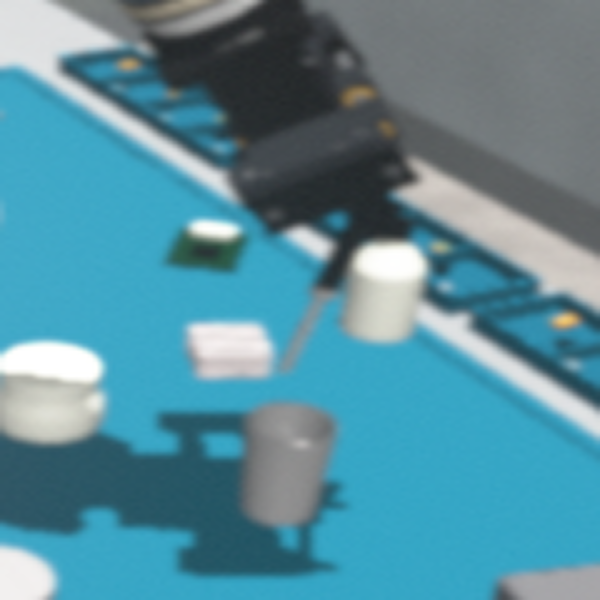

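View pics/w4.png

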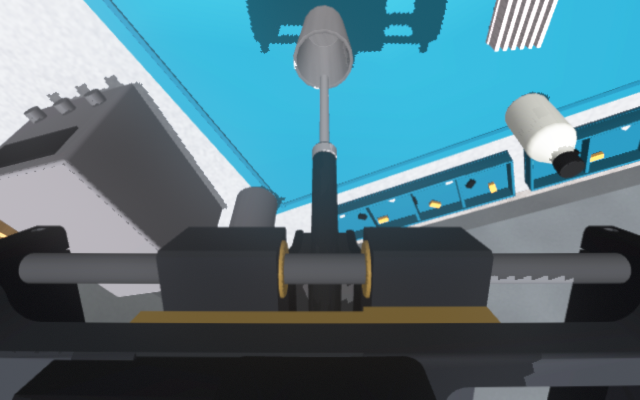

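View pics/t4.png

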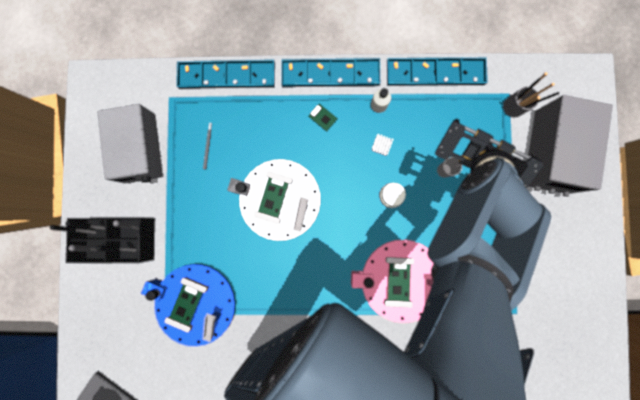

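Predicted and seen tip agree to about 1 px in the side view: (397.4,238.7) seen, (396.3,238.4) predicted. The wrist view shows the blade at (323,87) just inside the cup's mouth, so I lower.

Call:
send_rows(fingers=[0,0,0,0,0,0,0,0,0,0], dp=[[1,-1.5,-10],[1,-1.5,-25],[1,-1.5,-40],[1,-1.5,-55],[1,-1.5,-70],[1,-1.5,-83],[1,-1.5,-94],[1,-1.5,-102],[1,-1.5,-107],[1,-1.5,-110]], turn=[[0,0,0],[0,0,0],[0,0,0],[0,0,0],[0,0,0],[0,0,0],[0,0,0],[0,0,0],[0,0,0],[0,0,0]])

```text
time_s: 7.25
position: [0.639, -0.3093, 0.1348]
tcp_rot: [[0.485, -0.759, 0.435], [-0.235, 0.367, 0.9], [-0.843, -0.538, -0.0]]
force: [0.2, -1.0, -0.2]
opening: 0.148
```

Run:
```python
from h import *
c=snap('side','s5');w=snap('wrist','w5'); print(c['state']['force'],c['state']['position'])
cv2.imwrite('pics/s5c.png',cv2.resize(c['img'][140:300,340:460],None,fx=5,fy=3.75,interpolation=cv2.INTER_CUBIC))
```

```text
[ 0.21122616 -0.9566357  -0.15212292] [ 0.63899301 -0.30930144  0.13484413]
```

View pics/s5c.png

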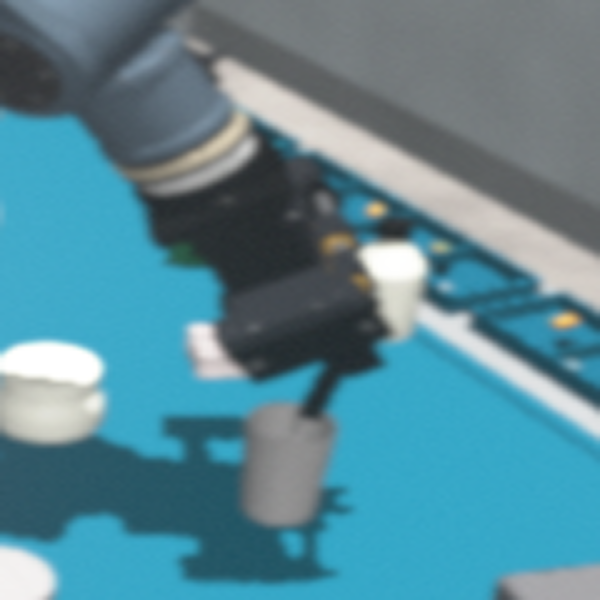

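View pics/w5.png

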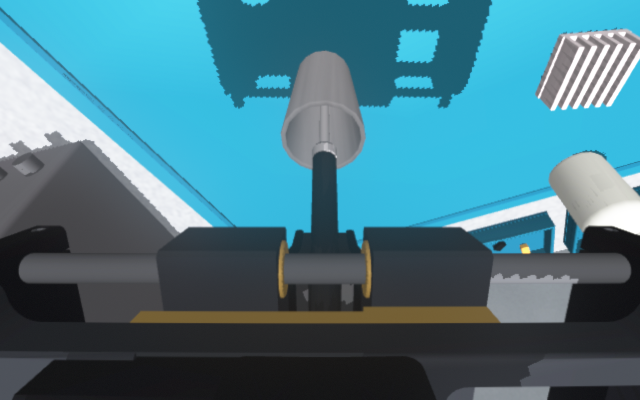

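The shank is inside the cup with the handle near the far rim at w5 (323,150). I lower in small steps until it touches the floor.

Call:
send_rows(fingers=[0,0,0,0], dp=[[-1,0,-2],[-1,0,-4],[-1,0,-6],[-1,0,-6]], turn=[[0,0,0],[0,0,0],[0,0,0],[0,0,0]])

```text
time_s: 7.68
position: [0.638, -0.3095, 0.1293]
tcp_rot: [[0.485, -0.758, 0.435], [-0.235, 0.367, 0.9], [-0.842, -0.539, -0.0]]
force: [-0.5, 0.3, -0.8]
opening: 0.147
```

Call:
send_rows(fingers=[0,0,0], dp=[[0,0,-2],[0,0,-3],[0,0,-3]], turn=[[0,0,0],[0,0,0],[0,0,0]])

```text
time_s: 7.93
position: [0.6379, -0.3094, 0.126]
tcp_rot: [[0.485, -0.759, 0.436], [-0.235, 0.367, 0.9], [-0.843, -0.538, -0.0]]
force: [-0.8, -0.3, 0.0]
opening: 0.147
```

Call:
send_rows(fingers=[0,0,0], dp=[[0,0,-1.5],[0,0,-2.5],[0,0,-2.5]], turn=[[0,0,0],[0,0,0],[0,0,0]])

```text
time_s: 8.18
position: [0.6383, -0.31, 0.124]
tcp_rot: [[0.486, -0.758, 0.436], [-0.236, 0.367, 0.9], [-0.842, -0.54, -0.001]]
force: [-0.4, 0.2, 1.0]
opening: 0.15
```

Call:
send_rows(fingers=[0.25,0.4,0.6,0.8,1,1,1,1,1,1], dp=[[0,0,0],[0,0,0],[0,0,0],[0,0,0],[0,0,0],[0,0,0],[0,0,0],[0,0,0],[0,0,0],[0,0,0]], turn=[[0,0,0],[0,0,0],[0,0,0],[0,0,0],[0,0,0],[0,0,0],[0,0,0],[0,0,0],[0,0,0],[0,0,0]])

```text
time_s: 9.02
position: [0.6383, -0.31, 0.124]
tcp_rot: [[0.486, -0.758, 0.436], [-0.236, 0.367, 0.9], [-0.842, -0.54, -0.001]]
force: [-0.1, -0.2, -1.1]
opening: 0.821
```

Run:
```python
from h import *
c=snap('side','s6');w=snap('wrist','w6'); print(c['state']['force'],c['state']['opening'])
a=cv2.resize(c['img'][180:300,350:440],(400,533),interpolation=cv2.INTER_CUBIC); b=cv2.resize(w['img'][60:330,200:440],(400,450),interpolation=cv2.INTER_CUBIC)
o=np.zeros((533,800,3),np.uint8);o[:,:400]=a;o[:450,400:]=b;cv2.imwrite('pics/c6.png',o)
```

```text
[-0.12091295 -0.1598128  -1.08845907] 0.8212766098838992
```

View pics/c6.png

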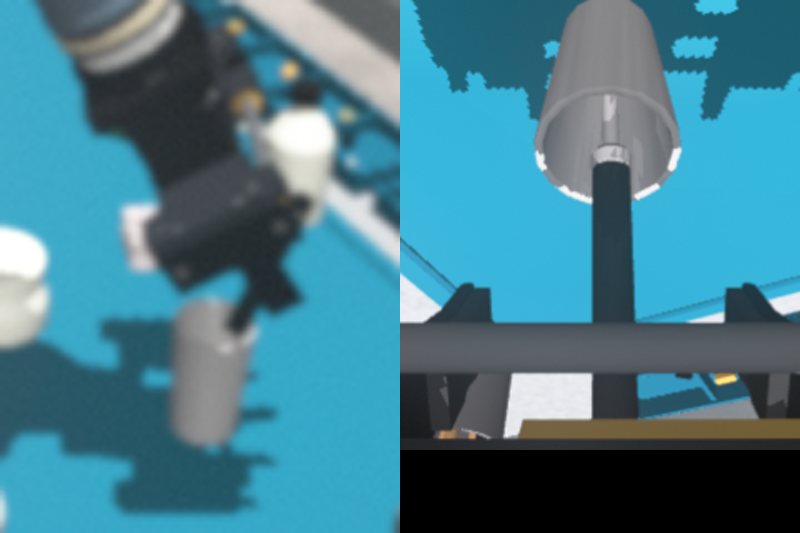

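The screwdriver stands in the cup leaning on the far rim at (610,190), and the fingers are well clear on both sides. I retreat straight back along the tool axis.

Call:
send_rows(fingers=[1,1,1,1,1,1,1,1,1,1], dp=[[0,0,0],[-4,2,7],[-12,6,20],[-22,11,37],[-34,17,59],[-46,22,80],[-58,28,101],[-66,40,120],[-70,60,135],[-70,80,140]], turn=[[0,0,0],[0,0,0],[0,0,0],[0,0,0],[0,0,0],[0,0,0],[0,0,0],[0,0,0],[0,0,0],[0,0,0]])

```text
time_s: 9.95
position: [0.5681, -0.2305, 0.2676]
tcp_rot: [[0.489, -0.755, 0.438], [-0.239, 0.367, 0.899], [-0.839, -0.544, -0.002]]
force: [-0.5, -0.1, -0.6]
opening: 1.002
```

Run:
```python
from h import *
from scipy.spatial.transform import Rotation as Ro
c=snap('side','s7');st=c['state'];R=np.array(st['tcp_rot'])
cv2.imwrite('pics/c7.png',cv2.resize(c['img'][180:300,350:440],(450,600),interpolation=cv2.INTER_CUBIC))
a=np.radians(72.7); z=np.array([np.cos(a),np.sin(a),0]);x=np.array([0,0,-1.]);y=np.cross(z,x)
print('turn',Ro.from_matrix(np.c_[x,y,z]@R.T).as_rotvec().round(3))
print('dp to knob',((np.array([.5555,.2535,.20])-st['position'])*1000).round(1),st['position'])
```

```text
turn [0.214 0.535 0.147]
dp to knob [-12.6 484.  -67.6] [ 0.56805478 -0.23050909  0.26758479]
```

View pics/c7.png

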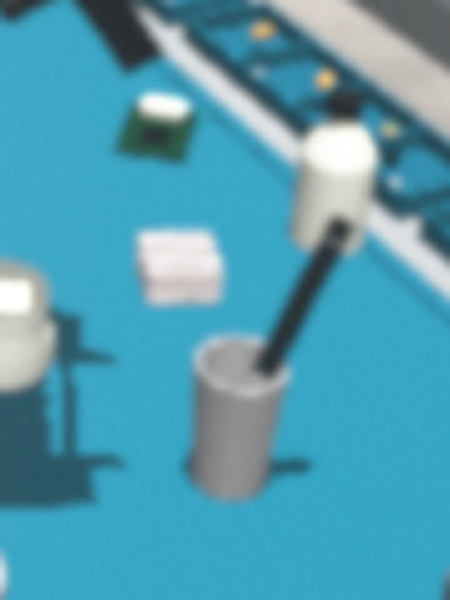

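The screwdriver stands blade down in the upright cup, handle out at (300,290) and leaning on the rim. Nothing else has moved. Next I carry the open gripper over to the knob.

Call:
send_rows(fingers=[1,1,1,1,1,1,1,1,1,1], dp=[[0,20,5],[5,55,12],[10,95,12],[15,135,12],[20,175,12],[25,215,12],[30,255,12],[32,295,12],[34,335,12],[36,375,12]], turn=[[0,0,0],[0.02,0.06,0.02],[0.05,0.13,0.03],[0.08,0.2,0.05],[0.11,0.27,0.07],[0.14,0.34,0.09],[0.16,0.41,0.11],[0.19,0.48,0.13],[0.214,0.535,0.147],[0.214,0.535,0.147]])

```text
time_s: 10.83
position: [0.6054, 0.1495, 0.2789]
tcp_rot: [[-0.002, -0.955, 0.296], [0.005, 0.296, 0.955], [-1.0, 0.003, 0.004]]
force: [0.4, -0.4, 0.4]
opening: 1.003
```

Call:
send_rows(fingers=[1,1,1,1,1,1], dp=[[0,40,0],[0,75,0],[0,100,0],[0,110,0],[0,110,0],[0,110,0]], turn=[[0,0,0],[0,0,0],[0,0,0],[0,0,0],[0,0,0],[0,0,0]])

```text
time_s: 11.33
position: [0.6051, 0.2588, 0.2787]
tcp_rot: [[-0.003, -0.955, 0.296], [0.003, 0.296, 0.955], [-1.0, 0.003, 0.002]]
force: [-0.3, -0.9, -0.7]
opening: 1.0
```

Run:
```python
from h import *
c=snap('wrist','w8');st=c['state']; print(st['position'],np.array(st['tcp_rot']).round(3).tolist(),st['qvel'].round(1))
C=cloud(c); u,v=proj(c,[.556,.2535,.104])[0]; print(u,v)
m=c['img'].max(2); B=np.zeros(m.shape,bool); B[int(v)-40:int(v)+40,int(u)-40:int(u)+40]=1
k=B&(C[...,2]>.098)&(C[...,2]<.108); k=cv2.morphologyEx(k.astype(np.uint8),cv2.MORPH_OPEN,np.ones((3,3)))
cs,_=cv2.findContours(k,0,1); q=max(cs,key=cv2.contourArea); (cu,cv_),r=cv2.minEnclosingCircle(q); M=cv2.moments(q); ce=(M['m10']/M['m00'],M['m01']/M['m00'])
ztop=np.median(C[k>0][:,2]); print('top z',ztop,'circle',cu,cv_,r,'centroid',ce, plane(c,[(cu,cv_),ce,(cu+r,cv_)],ztop))
cv2.imwrite('pics/w8c.png',c['img'])
```

```text
[0.60508358 0.25875984 0.27867061] [[-0.003, -0.955, 0.296], [0.003, 0.296, 0.955], [-1.0, 0.003, 0.002]] [-1.9 -0.3  0.5 -0.2  0.1  0.1]
305.100083661156 143.16252532123409
top z 0.10367862985576848 circle 306.0 143.38235473632812 12.717586517333984 centroid (306.3337236533958, 143.24043715846994) [[0.55650374 0.25429867 0.10367863]
 [0.55646844 0.25467415 0.10367863]
 [0.56041801 0.26689867 0.10367863]]
```

View pics/w8.png

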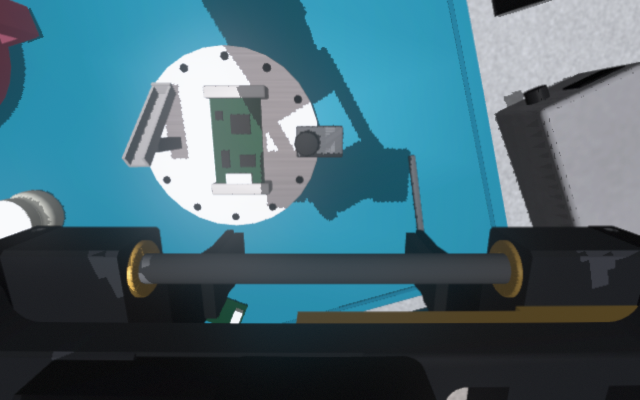

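Knob re-measured: centre (0.5565, 0.2545), top z 0.1037, radius 13 mm. All of that agrees with the text and the earlier views. I descend around it with the TCP to z about 0.075, between the bracket top (66 mm) and the pads on the knob.

Call:
send_rows(fingers=[1,1,1,1,1,1,1,1,1,1], dp=[[-20,-2,-20],[-40,-3,-50],[-48.5,-4,-80],[-48.5,-4,-110],[-48.5,-4,-140],[-48.5,-4,-165],[-48.5,-4,-183],[-48.5,-4,-195],[-48.5,-4,-203],[-48.5,-4,-203]], turn=[[0,0,0],[0,0,0],[0,0,0],[0,0,0],[0,0,0],[0,0,0],[0,0,0],[0,0,0],[0,0,0],[0,0,0]])

```text
time_s: 12.22
position: [0.5564, 0.2525, 0.0746]
tcp_rot: [[-0.005, -0.954, 0.299], [0.002, 0.299, 0.954], [-1.0, 0.005, 0.001]]
force: [0.2, 0.0, 0.1]
opening: 0.999
```

Call:
send_rows(fingers=[0.6,0.5,0.4,0.4,0.4,0.4,0.4,0.4], dp=[[0,0,0],[0,0,0],[0,0,0],[0,0,0],[0,0,0],[0,0,0],[0,0,0],[0,0,0]], turn=[[0,0,0],[0,0,0],[0,0,0],[0,0,0],[0,0,0],[0,0,0],[0,0,0],[0,0,0]])

```text
time_s: 12.88
position: [0.5564, 0.2527, 0.0747]
tcp_rot: [[-0.005, -0.954, 0.299], [0.002, 0.299, 0.954], [-1.0, 0.005, 0.001]]
force: [-0.0, -0.4, 0.1]
opening: 0.476
```

Run:
```python
from h import *
c=snap('side','s9');w=snap('wrist','w9'); print(c['state']['position'],c['state']['force'],c['state']['opening'])
a=cv2.resize(c['img'][120:220,260:340],(400,500),interpolation=cv2.INTER_CUBIC); b=cv2.resize(w['img'][100:340,200:440],(400,400),interpolation=cv2.INTER_CUBIC)
o=np.zeros((500,800,3),np.uint8);o[:,:400]=a;o[:400,400:]=b;cv2.imwrite('pics/c9.png',o)
```

```text
[0.5564084  0.25265941 0.0747048 ] [-0.03846537 -0.41028692  0.07914131] 0.47638294766498945
```

View pics/c9.png

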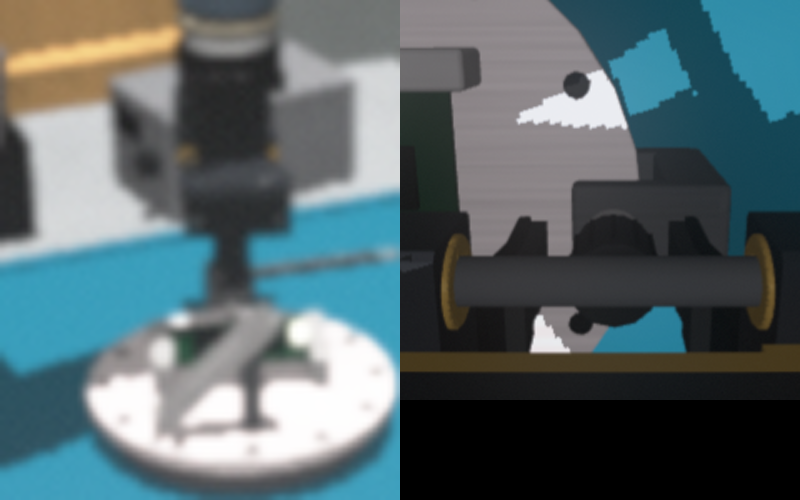

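The knob is between the fingers at (615,270), about 2 mm towards +y of their centre. I shift by that and close.

Call:
send_rows(fingers=[0.4,0.4,0,0,0,0,0,0,0,0], dp=[[0.3,2,0],[0.3,2,0],[0.3,2,0],[0.3,2,0],[0.3,2,0],[0.3,2,0],[0.3,2,0],[0.3,2,0],[0.3,2,0],[0.3,2,0]], turn=[[0,0,0],[0,0,0],[0,0,0],[0,0,0],[0,0,0],[0,0,0],[0,0,0],[0,0,0],[0,0,0],[0,0,0]])

```text
time_s: 13.82
position: [0.5565, 0.2544, 0.0745]
tcp_rot: [[-0.005, -0.954, 0.299], [0.002, 0.299, 0.954], [-1.0, 0.006, 0.001]]
force: [-0.2, -1.1, -0.1]
opening: 0.288
```

Call:
send_rows(fingers=[0,0,0], dp=[[0,0,0],[0,0,0],[0,0,0]], turn=[[0,0,0],[0,0,0],[0,0,0]])

```text
time_s: 14.07
position: [0.5566, 0.2544, 0.0745]
tcp_rot: [[-0.005, -0.954, 0.299], [0.002, 0.299, 0.954], [-1.0, 0.006, 0.001]]
force: [0.4, -0.8, 0.3]
opening: 0.288
```

Gripped: opening 0.288 is about 25 mm, against a 26 mm knob. I pull straight up slowly, first 12 mm.

Call:
send_rows(fingers=[0,0,0,0,0,0,0,0,0], dp=[[0,0,1],[0,0,2.5],[0,0,4],[0,0,6],[0,0,8],[0,0,10],[0,0,12],[0,0,12],[0,0,12]], turn=[[0,0,0],[0,0,0],[0,0,0],[0,0,0],[0,0,0],[0,0,0],[0,0,0],[0,0,0],[0,0,0]])

```text
time_s: 14.82
position: [0.5565, 0.2544, 0.0865]
tcp_rot: [[-0.005, -0.954, 0.299], [0.002, 0.299, 0.954], [-1.0, 0.006, 0.0]]
force: [1.5, -0.3, -7.6]
opening: 0.291
```

Force −7.6 N at 12 mm is what the spring should give (about 7.8 N), so there is no slip. I continue to 16 mm.

Call:
send_rows(fingers=[0,0,0,0,0], dp=[[0,0,1],[0,0,2],[0,0,3],[0,0,4],[0,0,4]], turn=[[0,0,0],[0,0,0],[0,0,0],[0,0,0],[0,0,0]])

```text
time_s: 15.23
position: [0.5565, 0.2544, 0.0905]
tcp_rot: [[-0.005, -0.954, 0.299], [0.002, 0.299, 0.954], [-1.0, 0.006, 0.001]]
force: [2.2, -0.2, -8.4]
opening: 0.29
```

Call:
send_rows(fingers=[0,0,0], dp=[[0,0,0.4],[0,0,0.4],[0,0,0.4]], turn=[[0,0,0],[0,0,0],[0,0,0]])

```text
time_s: 15.48
position: [0.5565, 0.2544, 0.0906]
tcp_rot: [[-0.005, -0.954, 0.299], [0.002, 0.299, 0.954], [-1.0, 0.006, 0.0]]
force: [3.1, 0.7, -11.5]
opening: 0.29
```

TCP rise stopped at 16.1 mm and the force stepped to 11.5 N, above the spring's 9 N, so it is at the stop. I add a small extra preload and check with cameras.

Call:
send_rows(fingers=[0,0,0,0], dp=[[0,0,0.4],[0,0,0.4],[0,0,0.4],[0,0,0.4]], turn=[[0,0,0],[0,0,0],[0,0,0],[0,0,0]])

```text
time_s: 15.82
position: [0.5565, 0.2544, 0.0907]
tcp_rot: [[-0.005, -0.954, 0.299], [0.002, 0.299, 0.954], [-1.0, 0.006, 0.0]]
force: [4.1, 1.1, -14.9]
opening: 0.289
```

Run:
```python
from h import *
c=snap('side','s10');t=snap('top','t10');w=snap('wrist','w10');st=bot.read_state(); print(st['position'],st['force'],st['opening'],st['time_s'])
a=cv2.resize(c['img'][130:290,250:430],(450,400),interpolation=cv2.INTER_CUBIC); b=cv2.resize(w['img'][100:340,200:440],(350,350),interpolation=cv2.INTER_CUBIC)
o=np.zeros((400,800,3),np.uint8);o[:,:450]=a;o[:350,450:]=b;cv2.imwrite('pics/c10.png',o)
C=cloud(w); 
# knob top visible?
k=(C[...,2]>.10)&(C[...,2]<.135)&(abs(C[...,0]-.5565)<.013)&(abs(C[...,1]-.2545)<.013); print(k.sum(), np.percentile(C[k][:,2],[10,50,80]) if k.sum() else '')
```

```text
[0.5564817  0.25439896 0.0906974 ] [  4.98693761   0.99495345 -16.14525461] 0.2869491751108731 15.9667
1381 [0.10433265 0.11799035 0.11983229]
```

View pics/c10.png

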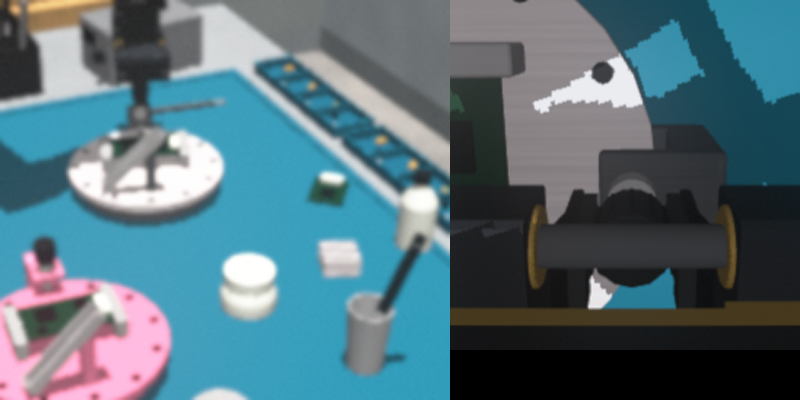

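View pics/t10.png

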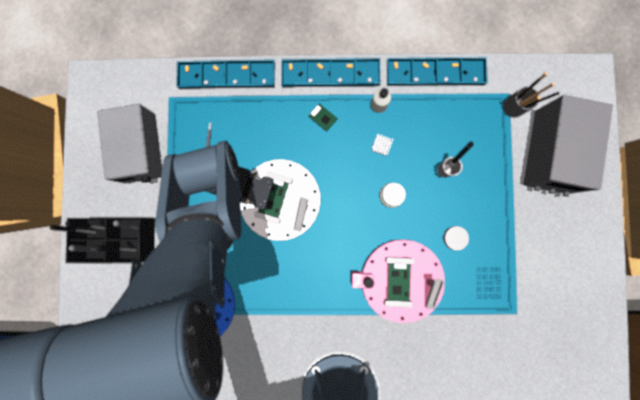

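Knob top is now at about 0.1198 m against 0.1037 m seated, which is 16.1 mm of lift. The driver is still in the cup. The force may still be creeping up, so I check that the hold is steady.

Call:
send_rows(fingers=[0,0,0,0,0,0], dp=[[0,0,0.2],[0,0,0.2],[0,0,0.2],[0,0,0.2],[0,0,0.2],[0,0,0.2]], turn=[[0,0,0],[0,0,0],[0,0,0],[0,0,0],[0,0,0],[0,0,0]])

```text
time_s: 16.47
position: [0.5565, 0.2544, 0.0907]
tcp_rot: [[-0.006, -0.954, 0.299], [0.002, 0.299, 0.954], [-1.0, 0.006, 0.0]]
force: [4.9, 0.4, -16.8]
opening: 0.29
```

Run:
```python
from h import *
for i in range(10):
    w=bot.capture('wrist')
    st=bot.read_state(); print(st['position'].round(5),st['force'].round(2),round(st['opening'],3),st['time_s'])
```

```text
[0.55648 0.25437 0.09071] [  5.56   0.71 -16.39] 0.285 16.5167
[0.55647 0.25439 0.09069] [  4.46   0.91 -17.62] 0.289 16.5667
[0.55649 0.25439 0.09072] [  4.59  -0.68 -17.3 ] 0.289 16.6167
[0.55648 0.25439 0.09069] [  5.11   0.93 -18.07] 0.291 16.6667
[0.55647 0.25438 0.09071] [  4.46   0.91 -17.67] 0.29 16.7167
[0.55646 0.25436 0.09069] [  5.06   0.51 -19.19] 0.286 16.7667
[0.55648 0.25436 0.0907 ] [  4.38   1.25 -18.71] 0.29 16.8167
[0.55648 0.25439 0.09074] [  5.57   1.57 -18.59] 0.288 16.8667
[0.55647 0.25438 0.09069] [  5.23   0.64 -19.21] 0.295 16.9167
[0.55649 0.2544  0.09071] [  4.96   0.79 -18.02] 0.29 16.9667
```

The hold creeps up slowly (the target is slightly beyond the stop), so I ease the target to the stop itself.

Call:
send_rows(fingers=[0,0,0,0], dp=[[0,0,-0.1],[0,0,-0.1],[0,0,0],[0,0,0]], turn=[[0,0,0],[0,0,0],[0,0,0],[0,0,0]])

```text
time_s: 17.3
position: [0.5565, 0.2544, 0.0907]
tcp_rot: [[-0.006, -0.954, 0.299], [0.002, 0.299, 0.954], [-1.0, 0.006, 0.0]]
force: [4.3, 0.6, -17.9]
opening: 0.29
```

Run:
```python
from h import *
for i in range(20):
    w=bot.capture('wrist')
    st=bot.read_state()
    if i%2: print(st['position'].round(5),st['force'].round(2),round(st['opening'],3),st['time_s'])
```

```text
[0.55648 0.25439 0.0907 ] [  4.18   1.6  -18.36] 0.29 17.4
[0.55649 0.2544  0.09072] [  4.3    0.04 -18.62] 0.289 17.5
[0.55647 0.25438 0.09068] [  5.07   0.79 -17.82] 0.29 17.6
[0.55646 0.2544  0.09068] [  4.9    0.89 -17.39] 0.294 17.7
[0.55649 0.25438 0.09072] [  4.21   0.9  -17.21] 0.291 17.8
[0.55649 0.25438 0.09072] [  4.37   0.49 -17.96] 0.288 17.9
[0.55646 0.25438 0.0907 ] [  4.86   0.46 -17.49] 0.288 18.0
[0.55647 0.25439 0.0907 ] [  4.84   1.82 -17.01] 0.286 18.1
[0.55647 0.25438 0.0907 ] [  4.71   1.6  -18.  ] 0.29 18.2
[0.55648 0.25438 0.09069] [  4.64   1.03 -18.18] 0.289 18.3
```

The hold is steady at about 18 N over a full second. One last height check, then I hand in.

Run:
```python
from h import *
w=snap('wrist','w11');C=cloud(w)
k=(C[...,2]>.10)&(C[...,2]<.135)&(abs(C[...,0]-.5565)<.012)&(abs(C[...,1]-.2545)<.012); z=C[k][:,2]; z=z[z>.115]; print('knob top',np.median(z))
if np.median(z)>.117: print(bot.hand_in())
```

```text
knob top 0.11945779977076174
the job is handed in; nothing more can be done
None
```

I took the screwdriver out of the channel and stood it blade down in the steel cup. It is released and leans on the cup's rim. I then gripped the plunger knob, pulled it straight up to its stop and handed in while holding it there, at about 18 s of the 50 s.

- **Screwdriver and cup:** after release, the side and top views show the screwdriver in the upright cup. No other object looked moved.
- **Plunger:** the tool rose 16.2 mm and then stopped. The knob's top went from 103.7 mm to 119.5 mm, a rise of 15.8 mm by depth camera (16.1 mm in an earlier picture), against the nominal 16 mm.
- **Hold:** the upward pull first crept up to about 19 N because the target was slightly past the stop. I eased the target back, and the pull then stayed at about 18 N for the last second with no slip. That is above the spring's roughly 9 N.

No check failed. The side view put the blade tip about 1 px from where I predicted, within the calibration.

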